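# Find the rocking corner of the stirrer plate and press its shim flat

## Robot

A 7-joint arm with a two-finger parallel gripper is mounted at the origin on the work surface. World frame = base frame: x ahead of the robot, y to its left, z up, the work surface at z = 0. Lengths are in m, angles in rad, forces in N, time in s.
With the tool pointing down it reaches from about 0.4 to 0.875 m from the base axis. Payload 19.3 kg.
Tool frame: the origin (TCP) lies at the very end of the fingers, on their centre line; the grasp point (between the pads) lies 19 mm behind it; z points along the fingers, x is the direction in which the jaws open and shut, and the axes are right-handed (so a half turn about z gives the same grasp; the last joint's range is limited). The gripper opens to 85 mm and grips with 20 to 120 N. Pads are 22 mm wide; open, the fingers measure 114 mm over their backs; the gripper's body (76 mm by 85 mm) begins 54 mm behind the grasp point. The pads swing forward as they close: fully open they stand 13 mm farther back than shut.
Start: joints at [1.061, 0.521, -0.036, 1.599, 0.021, 1.021, -0.113], TCP at [0.266, -0.566, 0.231] pointing down, gripper open.
Joint ranges: [-2.91, 2.91], [-0.3, 2.13], [-1.5, 1.42], [0.17, 2.43], [-1.26, 4.41], [0.16, 1.93], [-2.52, 2.52]. Speed limits (rad/s): [1.89, 1.89, 2.39, 2.39, 3.01, 3.01, 3.01].

## Interface

Orientations are given as [roll, pitch, yaw] about the fixed x, y, z axes, in that order (R = Rz(yaw) Ry(pitch) Rx(roll)).
In Python, from workcell import bot gives the robot as it stands.
- The arm moves only by the tool jog_arm, never from a script. Its argument "increments" is a list of rows, each an object of numbers: "wx", "wy", "wz": the turn, a rotation vector about the tool's x, y, z in degrees; "x", "y", "z": the shift along the tool's x, y, z in cm; "claw": the opening in per cent of the stroke, from 0 (shut) to 100 (fully open). A call has 1 to 10 rows; each row is the pose to reach, as a shift and turn from the pose measured when the call began, along the tool's axes at that moment; what a row does not reach only later rows make up. A row lasts 1/8 s, in which the tool goes at most 62.5 mm and 10.7 degrees, less where a joint would pass 70% of its speed; a pose out of reach is approached as far as the arm can. A call with a gripper value outside its range is refused whole. The fingers move at their own pace and stop on an object; "squeeze" is the grip in N (left out, the last holds). Time passes only in rows, so rows that repeat a pose let the fingers close. It gives the time, the measured TCP pose, the force and the opening at its end, in the units of the state.
- bot.observe(): the state, without advancing time (a new reading comes with each control period).
- bot.grab_frame(name): name is "side" or "top" or "wrist"; returns a dict with "pixels" (420x560x3 uint8, red, green, blue), "fov_y" (degrees; the focal length in pixels is half the picture's height over the tangent of half this angle, whatever the lens; pixels are square), "cx", "cy" (the principal point, pixels), "origin" and "orientation" of the camera in the world. Camera axes: x right, y down, z forward; pixel columns grow to the right and rows downward; lengths in m; the calibration is good to about 2 mm. A picture is of the moment at which its call begins. There is no depth.
- bot.job_done(): hands the job in, once; it reports no verdict.
The state is a dict: "clock": time; "qpos": joint angles; "qd": joint speeds; "joint_efforts": joint torques, N m; "position": TCP position; "tool_rot": TCP orientation; "force": force on the tool from outside, world axes, zero at the start; "moment": the same for the moment, N m; "grip_width": finger opening in m.
Only numpy, scipy, OpenCV 4.12 (cv2) and the standard library are available. Lean on these libraries where they do the work, as an engineer would, in place of code of your own. Each camera call takes 0.05 s, during which the arm holds its last target.

## Task

The plate under the stirrer rocks at one of its four corners. With the closed fingertips press down on the corners one after another until you find the one that gives, then press down that corner's orange shim lever, and only that one, until it lies flat. Grasp and lift nothing, and leave the things standing around where they are.

Things in the scene. Friction and masses are not known exactly. Their poses are not given: they have to be found in the camera images.
- plate: Aluminium plate 130 (x) x 168 (y) x 8 mm on a central bearing, a white stirrer (100 x 76 mm, 34 mm high) fixed on its middle. Origin: plate's middle, 13 mm below its top face, z up; top face 38 mm above the work surface. Three corners are firm (give under 1 mm); one, different every time and looking like the rest, dips 5 mm under about 2 N, stops there, and springs back level when let go.
- corner_1 (a point): Place to press on the corner towards -x, +y of the plate: black dot 15 mm across on the plate's top face, 10 mm and 15 mm from the edges. It moves with the plate (drops 5 mm if this corner rocks).
- shim_1_pad (a point): Place to press on the orange shim lever of corner_1: middle of the top of its pad (24 x 22 mm), 55 mm from the corner's dot, outward along the plate's +y. The lever pivots 24 mm from the dot, 31 mm from this point. Up, this point stands about 41 mm above the work surface; flat, 30 mm.
- shim_1 (a joint): Angle of the shim lever of corner_1: 0 to 0.05 rad as found (pad up, sloping), 0.36 rad when flat on its grey block, its tongue then filling the space under the corner. It turns stiffly (about 4 N at the pad) and stays where left. Under a firm corner there is no room for it: it jams half-way.
- corner_2 (a point): Place to press on the corner towards -x, -y of the plate: black dot 15 mm across on the plate's top face, 10 mm and 15 mm from the edges. It moves with the plate (drops 5 mm if this corner rocks).
- shim_2_pad (a point): Place to press on the orange shim lever of corner_2: middle of the top of its pad (24 x 22 mm), 55 mm from the corner's dot, outward along the plate's -y. The lever pivots 24 mm from the dot, 31 mm from this point. Up, this point stands about 41 mm above the work surface; flat, 30 mm.
- shim_2 (a joint): Angle of the shim lever of corner_2: 0 to 0.05 rad as found (pad up, sloping), 0.36 rad when flat on its grey block, its tongue then filling the space under the corner. It turns stiffly (about 4 N at the pad) and stays where left. Under a firm corner there is no room for it: it jams half-way.
- corner_3 (a point): Place to press on the corner towards +x, +y of the plate: black dot 15 mm across on the plate's top face, 10 mm and 15 mm from the edges. It moves with the plate (drops 5 mm if this corner rocks).
- shim_3_pad (a point): Place to press on the orange shim lever of corner_3: middle of the top of its pad (24 x 22 mm), 55 mm from the corner's dot, outward along the plate's +y. The lever pivots 24 mm from the dot, 31 mm from this point. Up, this point stands about 41 mm above the work surface; flat, 30 mm.
- shim_3 (a joint): Angle of the shim lever of corner_3: 0 to 0.05 rad as found (pad up, sloping), 0.36 rad when flat on its grey block, its tongue then filling the space under the corner. It turns stiffly (about 4 N at the pad) and stays where left. Under a firm corner there is no room for it: it jams half-way.
- corner_4 (a point): Place to press on the corner towards +x, -y of the plate: black dot 15 mm across on the plate's top face, 10 mm and 15 mm from the edges. It moves with the plate (drops 5 mm if this corner rocks).
- shim_4_pad (a point): Place to press on the orange shim lever of corner_4: middle of the top of its pad (24 x 22 mm), 55 mm from the corner's dot, outward along the plate's -y. The lever pivots 24 mm from the dot, 31 mm from this point. Up, this point stands about 41 mm above the work surface; flat, 30 mm.
- shim_4 (a joint): Angle of the shim lever of corner_4: 0 to 0.05 rad as found (pad up, sloping), 0.36 rad when flat on its grey block, its tongue then filling the space under the corner. It turns stiffly (about 4 N at the pad) and stays where left. Under a firm corner there is no room for it: it jams half-way.
- dishes_low_mid (a point): Bystander: short stack of three round culture dishes, 90 mm across, 45 mm high. Point on its axis or middle, 22 mm above its underside. Loose; leave it alone.
- dishes_tall_mid (a point): Bystander: tall stack of eight round culture dishes, 90 mm across, 120 mm high. Point on its axis or middle, 60 mm above its underside. Loose; leave it alone.
- wellplate_mid (a point): Bystander: flat pale well plate, 127 x 85 x 14 mm. Point on its axis or middle, 7 mm above its underside. Loose; leave it alone.
- tube_rack_mid (a point): Bystander: steel wire rack of capped tubes, 200 x 75 mm, 106 mm high with the tubes. Point on its axis or middle, 37 mm above its underside. Loose; leave it alone.
- bottle_mid (a point): Bystander: white plastic bottle, 72 mm across, 160 mm high. Point on its axis or middle, 80 mm above its underside. Loose; leave it alone.
- jar_mid (a point): Bystander: amber glass jar with a blue cap, 60 mm across, 85 mm high. Point on its axis or middle, 42 mm above its underside. Loose; leave it alone.
- spatula_mid (a point): Bystander: steel spatula 160 mm long, lying flat. Point on its axis or middle, 5 mm above its underside. Loose; leave it alone.

How it is judged:
By the outcome, as a careful person would: the job done as asked, in the order asked, and still so for the second after the job is handed in, with the robot touching nothing.
It also fails if it takes over 64 s, if anything falls off the work surface, if the arm or the gripper's body presses on something with over 40 N, if the wrist force passes 120 N, or if a joint passes its speed limit or range.

## Working session

There is one attempt and no reset: what is moved stays moved. The work goes in short steps, Python scripts to look and compute and a tool call to move; the robot and the scene stay as the last step left them, time stands still between calls to the robot, and variables do not carry over. Pictures are saved under pics/ and viewed, and the job is handed in when it is done.

Besides the shell and the picture viewer there is one more tool, called as name(argument=value, ...) on one line, values as JSON. jog_arm: Moves the arm, as the interface text tells. Its arguments: {"type":"object","properties":{"increments":{"type":"array","items":{"type":"object","properties":{"wx":{"type":"number"},"wy":{"type":"number"},"wz":{"type":"number"},"x":{"type":"number"},"y":{"type":"number"},"z":{"type":"number"},"claw":{"type":"number"}}}},"squeeze":{"type":"number"}},"required":["increments"]}

```bash
ls; mkdir -p pics
cat > h.py <<'E'
import numpy as np, cv2
from workcell import bot
from scipy.spatial.transform import Rotation as R
def save(name,fn):
    f=bot.grab_frame(name); cv2.imwrite(fn,cv2.cvtColor(f['pixels'],cv2.COLOR_RGB2BGR))
    np.save(fn.replace('.png','.npy'),f,allow_pickle=True); return f
def load(fn): return np.load(fn,allow_pickle=True).item()
def Rm(o):
    o=np.array(o,float)
    return o if o.shape==(3,3) else R.from_euler('xyz',o).as_matrix() if o.size==3 else R.from_quat(o).as_matrix()
def ray(f,u,v,z):
    h=f['pixels'].shape[0]; fl=h/2/np.tan(np.radians(f['fov_y'])/2)
    d=Rm(f['orientation'])@np.array([(u-f['cx'])/fl,(v-f['cy'])/fl,1])
    o=np.array(f['origin']); return o+d*(z-o[2])/d[2]
def proj(f,p):
    h=f['pixels'].shape[0]; fl=h/2/np.tan(np.radians(f['fov_y'])/2)
    c=Rm(f['orientation']).T@(np.array(p)-np.array(f['origin'])); return np.array([f['cx']+fl*c[0]/c[2],f['cy']+fl*c[1]/c[2]])
E
python3 - <<'E'
from h import *
for n in ['side','top','wrist']:
    f=save(n,f'pics/{n}0.png'); print(n,{k:v for k,v in f.items() if k!='pixels'})
s=bot.observe(); print(s)
E
```

```text
pics
side {'fov_y': 57.64886023986458, 'cx': 273.73343726757423, 'cy': 209.22445534352713, 'origin': array([ 0.41006625, -0.6623431 ,  0.78458577]), 'orientation': array([-2.34346655,  0.00261499, -0.26070649])}
top {'fov_y': 57.83993961219579, 'cx': 283.49671235409477, 'cy': 208.2109882878108, 'origin': array([0.44601651, 0.05491569, 0.97579083]), 'orientation': array([-2.98470060e+00, -1.98077045e-04, -1.59275037e+00])}
wrist {'fov_y': 63.454402543207685, 'cx': 278.0791539264099, 'cy': 205.33578479776457, 'origin': array([ 0.33884128, -0.53188182,  0.37317413]), 'orientation': array([ 2.82009214e+00, -6.73605902e-05, -1.13144327e+00])}
{'clock': 0.15, 'qpos': array([ 1.06079916,  0.52189432, -0.03630061,  1.59983518,  0.02121053,
        1.02112675, -0.1128212 ]), 'qd': array([ 0.00054863, -0.00145432,  0.000811  , -0.00359843, -0.00066344,
       -0.00074317,  0.00137732]), 'joint_efforts': array([ 1.44242458e-04, -9.27390862e+01,  1.98020965e+00, -3.70059800e+01,
        1.80672831e-02,  6.19797342e-03, -3.82313249e-05]), 'position': array([ 0.26595061, -0.5653237 ,  0.23086253]), 'tool_rot': array([ 3.14151131e+00,  8.74743195e-04, -1.13105122e+00]), 'force': array([ 0.81066151, -0.45319788,  1.44133294]), 'moment': array([ 0.03258707, -0.00658851, -0.00550649]), 'grip_width': 0.08500226722531073}
```

View pics/top0.png

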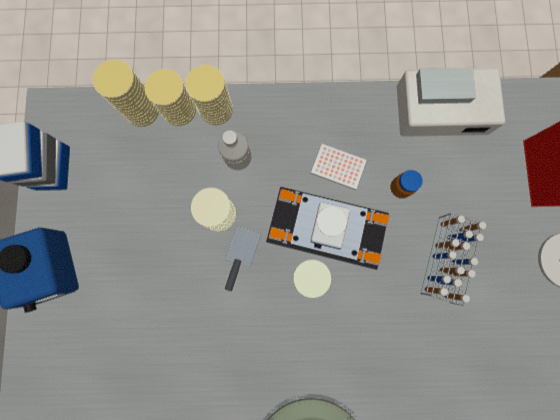

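View pics/side0.png

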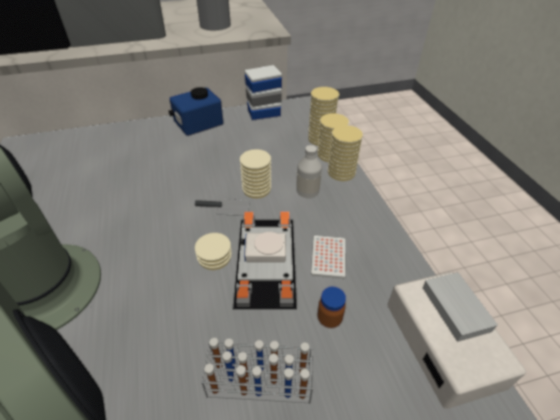

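The top view shows the plate near (330,225) with four orange levers near (290,197), (377,217), (281,235) and (370,257). Next I enlarge it and locate the dots.

Run:
```python
from h import *
for n,(a,b,c,d) in {'top':(250,170,400,280),'side':(225,200,310,315)}.items():
    im=cv2.imread(f'pics/{n}0.png')[b:d,a:c]
    s=5; cv2.imwrite(f'pics/{n}crop.png',cv2.resize(im,None,fx=s,fy=s,interpolation=cv2.INTER_CUBIC))
f=load('pics/top0.npy')
hsv=cv2.cvtColor(f['pixels'],cv2.COLOR_RGB2HSV)
m=cv2.inRange(hsv,(5,180,150),(20,255,255)); m[:170]=0;m[290:]=0
n,l,st,c=cv2.connectedComponentsWithStats(m)
for i in range(1,n):
    if st[i,4]>10: print('orange',st[i],c[i],ray(f,*c[i],0.038))
pl=cv2.inRange(hsv,(95,20,120),(125,120,255)); pl[:, :260]=0;pl[:,400:]=0;pl[:180]=0;pl[275:]=0
cs,_=cv2.findContours(pl,0,2); k=max(cs,key=cv2.contourArea); r=cv2.minAreaRect(k); print(r)
B=np.array([ray(f,*p,0.038)[:2] for p in cv2.boxPoints(r)]);print(B,B.mean(0),np.linalg.norm(np.diff(B,axis=0),axis=1))
```

```text
orange [280 189  15  12 122] [286.85245902 194.7704918 ] [0.6283165  0.04229553 0.038     ]
orange [297 195   4   8  26] [298.5 198.5] [0.61815554 0.01331207 0.038     ]
orange [366 212   5   8  22] [368.09090909 215.72727273] [ 0.57076467 -0.15871781  0.038     ]
orange [372 213  17  11 129] [380.33333333 217.73643411] [ 0.56505636 -0.18888674  0.038     ]
orange [270 228  16  12 126] [277.21428571 233.32539683] [0.53182741 0.06837989 0.038     ]
orange [287 233   5   8  29] [289.03448276 236.72413793] [0.52278231 0.03937043 0.038     ]
orange [358 251   4   8  24] [359.625 254.5  ] [ 0.47541085 -0.13253409  0.038     ]
orange [364 252  17  11 130] [372.09230769 256.96153846] [ 0.46876023 -0.16273336  0.038     ]
((329.30828857421875, 225.6656494140625), (67.11654663085938, 51.68475341796875), 13.626996040344238)
[[ 0.50754942  0.03586827]
 [ 0.63287962  0.00212503]
 [ 0.58907832 -0.15955626]
 [ 0.46544889 -0.12271785]] [ 0.54873906 -0.0610702 ] [0.12979316 0.16750938 0.12900119]
```

View pics/topcrop.png

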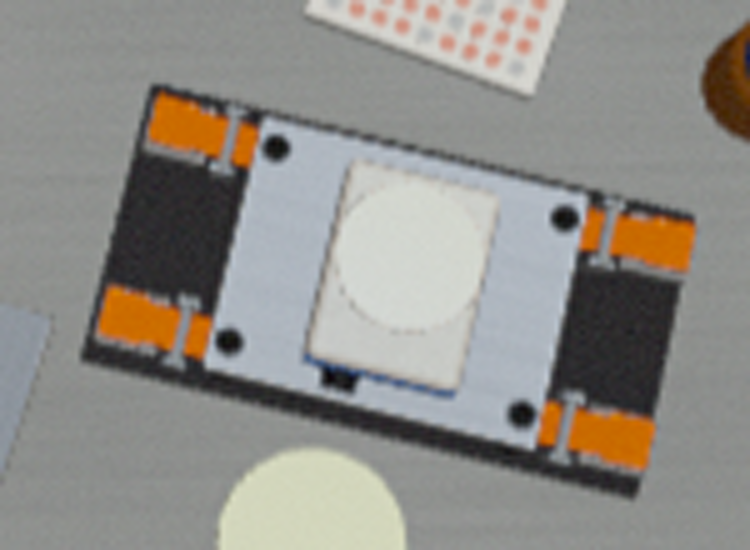

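View pics/sidecrop.png

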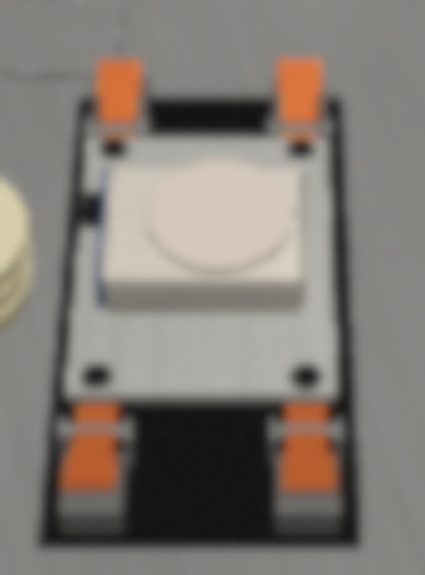

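Run:
```python
from h import *
f=load('pics/top0.npy'); g=f['pixels']
gray=cv2.cvtColor(g,cv2.COLOR_RGB2GRAY).astype(float)
D={}
for k,(u,v) in dict(A=(305,199.6),B=(363,213.6),C=(295.8,238.2),D=(354.2,252.8)).items():
    ui,vi=int(round(u)),int(round(v)); w=gray[vi-3:vi+4,ui-3:ui+4]; W=np.clip(110-w,0,None)
    yy,xx=np.mgrid[vi-3:vi+4,ui-3:ui+4]; c=((W*xx).sum()/W.sum(),(W*yy).sum()/W.sum())
    D[k]=ray(f,*c,0.038)[:2]; print(k,c,D[k])
P=np.array([D[k] for k in 'ABCD']); print('centre',P.mean(0))
print('sep',np.linalg.norm(D['A']-D['B']),np.linalg.norm(D['C']-D['D']),np.linalg.norm(D['A']-D['C']),np.linalg.norm(D['B']-D['D']))
y=D['A']-D['B']+D['C']-D['D']; y/=np.linalg.norm(y); print('ydir',y,'yaw',np.degrees(np.arctan2(-y[0],y[1])))
x=np.array([y[1],-y[0]]);c=P.mean(0)
for k,sx,sy in (('A',1,1),('B',1,-1),('C',-1,1),('D',-1,-1)):
    best=None
    for hx,hy in ((.055,.069),(.05,.074)): print(k,hx, c+sx*hx*x+sy*hy*y,'pad',c+sx*hx*x+sy*(hy+.055)*y)
for n,u,v,z in (('tall',212,208,.12),('bottle',230,138,.16),('jar',410,181,.085),('low',312,279,.045),('rack',440,257,.1)): print(n,ray(f,u,v,z))
s=load('pics/side0.npy')
for k in 'ABCD': print(k,'side px',proj(s,[*D[k],.038]))
```

```text
A (np.float64(304.809262166405), np.float64(199.0690737833595)) [ 0.61635884 -0.00246371]
B (np.float64(362.5193370165746), np.float64(213.27624309392266)) [ 0.57722948 -0.14518179]
C (np.float64(295.25283875851625), np.float64(237.82967448902346)) [0.51971709 0.02409645]
D (np.float64(353.9303008070433), np.float64(252.44974321349963)) [ 0.48070798 -0.11883475]
centre [ 0.54850335 -0.06059595]
sep 0.14798499348041178 0.14815883313817432 0.10022509520302367 0.10005281661170916
ydir [0.26385315 0.96456286] yaw -15.298818084821985
A 0.055 [ 0.61976017 -0.00855304] pad [0.63427209 0.04449792]
A 0.05 [ 0.61625662 -0.00241096] pad [0.63076855 0.05064   ]
B 0.055 [ 0.58334844 -0.14166271] pad [ 0.56883651 -0.19471367]
B 0.05 [ 0.57720636 -0.14516626] pad [ 0.56269443 -0.19821722]
C 0.055 [0.51365826 0.02047081] pad [0.52817018 0.07352177]
C 0.05 [0.51980034 0.02397436] pad [0.53431226 0.07702532]
D 0.055 [ 0.47724652 -0.11263886] pad [ 0.4627346  -0.16568982]
D 0.05 [ 0.48075007 -0.11878094] pad [ 0.46623815 -0.1718319 ]
tall [0.58541915 0.21470791 0.12      ]
bottle [0.73672584 0.16814007 0.16      ]
jar [ 0.64634308 -0.25334626  0.085     ]
low [ 0.41915418 -0.01334083  0.045     ]
rack [ 0.46376158 -0.30358032  0.1       ]
A side px [285.44817321 228.89381283]
B side px [286.38491311 274.51484108]
C side px [247.81326251 228.75324178]
D side px [244.43702785 274.38179315]
```

```bash
cat >> h.py <<'E'
YAW=-0.267
T=dict(A=(.6163,-.0024),B=(.5772,-.1452),C=(.5198,.0240),D=(.4807,-.1188),pA=(.6308,.0506),pB=(.5627,-.1982),pC=(.5343,.0770),pD=(.4662,-.1718))
def go(name,z,yaw=YAW):
    s=bot.observe(); M=Rm(s['tool_rot']); d=np.array([*T[name],z])-s['position']
    G=R.from_euler('xyz',[np.pi,0,yaw]).as_matrix()
    print('t',s['clock'],'pos',s['position'].round(4),'F',s['force'].round(2),'inc cm',(M.T@d*100).round(2),'rot deg',np.degrees(R.from_matrix(M.T@G).as_rotvec()).round(2))
E
python3 -c "
from h import *
go('D',.10)"
```

```text
t 0.15 pos [ 0.266  -0.5653  0.2309] F [ 0.81 -0.45  1.44] inc cm [-31.25 -38.44  13.11] rot deg [-2.000e-02  5.000e-02 -4.951e+01]
```

jog_arm(increments=[{"x": -3, "y": -4, "wz": -5, "claw": 0}, {"x": -6.5, "y": -8, "wz": -10, "claw": 0}, {"x": -10, "y": -12, "wz": -16, "claw": 0}, {"x": -13.5, "y": -16.5, "wz": -22, "claw": 0}, {"x": -17, "y": -21, "wz": -28, "claw": 0}, {"x": -20.5, "y": -25, "wz": -34, "claw": 0}, {"x": -24, "y": -29.5, "wz": -40, "claw": 0}, {"x": -27.5, "y": -34, "z": 3, "wz": -45, "claw": 0}, {"x": -31, "y": -38, "z": 7, "wz": -49.5, "claw": 0}, {"x": -31.2, "y": -38.4, "z": 11, "wz": -49.5, "claw": 0}])

```text
schema error: expected keys wx, wy, wz, x, y, z, claw
```

```bash
python3 -c "
from h import *
go('D',.045); print(bot.observe()['grip_width'])"
```

```text
t 0.15 pos [ 0.266  -0.5653  0.2309] F [ 0.81 -0.45  1.44] inc cm [-31.25 -38.44  18.61] rot deg [-2.000e-02  5.000e-02 -4.951e+01]
0.08500226722531073
```

All seven keys are required in every row.

jog_arm(increments=[{"x": -3, "y": -4, "z": 0, "wx": 0, "wy": 0, "wz": -5, "claw": 0}, {"x": -6.5, "y": -8, "z": 0, "wx": 0, "wy": 0, "wz": -10, "claw": 0}, {"x": -10, "y": -12, "z": 0, "wx": 0, "wy": 0, "wz": -16, "claw": 0}, {"x": -13.5, "y": -16.5, "z": 0, "wx": 0, "wy": 0, "wz": -22, "claw": 0}, {"x": -17, "y": -21, "z": 0, "wx": 0, "wy": 0, "wz": -28, "claw": 0}, {"x": -20.5, "y": -25, "z": 0, "wx": 0, "wy": 0, "wz": -34, "claw": 0}, {"x": -24, "y": -29.5, "z": 0, "wx": 0, "wy": 0, "wz": -40, "claw": 0}, {"x": -27.5, "y": -34, "z": 3, "wx": 0, "wy": 0, "wz": -45, "claw": 0}, {"x": -31, "y": -38, "z": 7, "wx": 0, "wy": 0, "wz": -49.5, "claw": 0}, {"x": -31.2, "y": -38.4, "z": 11, "wx": 0, "wy": 0, "wz": -49.5, "claw": 0}])

```text
clock: 1.4
position: [0.482, -0.1162, 0.1204]
tool_rot: [-3.139, -0.001, -0.262]
force: [0.0, -1.3, -0.4]
grip_width: -0.0001
```

```bash
python3 -c "
from h import *
go('D',.045); print(bot.observe()['grip_width'])"
```

```text
t 1.4 pos [ 0.482  -0.1162  0.1204] F [ 0.   -1.32 -0.4 ] inc cm [-0.06  0.3   7.54] rot deg [-0.12 -0.06  0.3 ]
-6.479724073313644e-05
```

jog_arm(increments=[{"x": -0.1, "y": 0.3, "z": 3, "wx": 0, "wy": 0, "wz": 0.3, "claw": 0}, {"x": -0.1, "y": 0.3, "z": 6, "wx": 0, "wy": 0, "wz": 0.3, "claw": 0}, {"x": -0.1, "y": 0.3, "z": 7.5, "wx": 0, "wy": 0, "wz": 0.3, "claw": 0}, {"x": -0.1, "y": 0.3, "z": 7.5, "wx": 0, "wy": 0, "wz": 0.3, "claw": 0}])

```text
clock: 1.9
position: [0.48, -0.1186, 0.0449]
tool_rot: [-3.14, 0.0, -0.267]
force: [0.5, -0.5, 0.8]
grip_width: 0.0002
```

```bash
python3 -c "
from h import *
go('D',.038); f=save('wrist','pics/w1.png'); save('side','pics/s1.png'); print(proj(f,[*T['D'],.038]),proj(f,bot.observe()['position']))"
```

```text
t 1.9 pos [ 0.48   -0.1186  0.0449] F [ 0.46 -0.52  0.81] inc cm [0.07 0.01 0.69] rot deg [-0.12  0.02  0.01]
[280.05121404 263.6076185 ] [280.30115567 271.85626365]
```

View pics/w1.png

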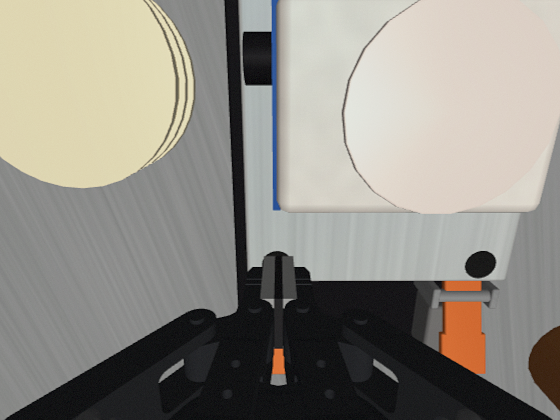

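View pics/s1.png

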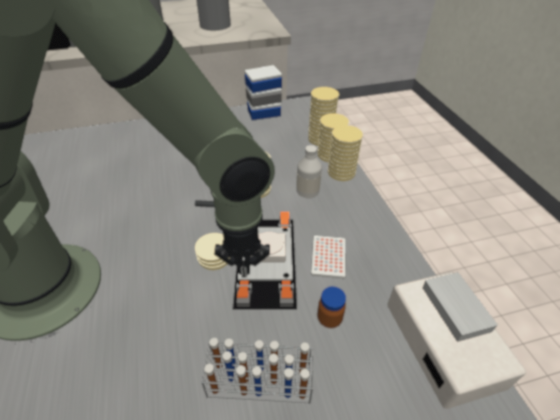

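The fingertips at (280,268) sit over dot D, whose edge shows at (278,255), so the location agrees. I press it now.

jog_arm(increments=[{"x": 0.05, "y": 0, "z": 0.4, "wx": 0, "wy": 0, "wz": 0, "claw": 0}, {"x": 0.05, "y": 0, "z": 0.7, "wx": 0, "wy": 0, "wz": 0, "claw": 0}, {"x": 0.05, "y": 0, "z": 0.9, "wx": 0, "wy": 0, "wz": 0, "claw": 0}, {"x": 0.05, "y": 0, "z": 0.9, "wx": 0, "wy": 0, "wz": 0, "claw": 0}])

```text
clock: 2.5
position: [0.4814, -0.1191, 0.0373]
tool_rot: [-3.14, -0.002, -0.267]
force: [-1.8, -0.0, 6.6]
grip_width: 0.0004
```

jog_arm(increments=[{"x": 0, "y": 0, "z": 0.2, "wx": 0, "wy": 0, "wz": 0, "claw": 0}, {"x": 0, "y": 0, "z": 0.3, "wx": 0, "wy": 0, "wz": 0, "claw": 0}, {"x": 0, "y": 0, "z": 0.3, "wx": 0, "wy": 0, "wz": 0, "claw": 0}])

```text
clock: 2.88
position: [0.4815, -0.1193, 0.036]
tool_rot: [-3.141, -0.003, -0.267]
force: [-12.0, 1.5, 49.0]
grip_width: 0.0001
```

```bash
python3 -c "
from h import *
go('B',.060)"
```

```text
t 2.875 pos [ 0.4815 -0.1193  0.036 ] F [-12.02   1.52  48.98] inc cm [ 9.92 -0.03 -2.37] rot deg [-0.06 -0.18 -0.02]
```

D is firm (49 N at about 1.5 mm). Next is B.

jog_arm(increments=[{"x": 0, "y": 0, "z": -1.5, "wx": 0, "wy": 0, "wz": 0, "claw": 0}, {"x": 0.5, "y": 0, "z": -2.4, "wx": 0, "wy": 0, "wz": 0, "claw": 0}, {"x": 5, "y": 0, "z": -2.4, "wx": 0, "wy": 0, "wz": 0, "claw": 0}, {"x": 9.9, "y": 0, "z": -2.4, "wx": 0, "wy": 0, "wz": 0, "claw": 0}, {"x": 9.9, "y": 0, "z": -1, "wx": 0, "wy": 0, "wz": 0, "claw": 0}, {"x": 9.9, "y": 0, "z": -0.6, "wx": 0, "wy": 0, "wz": 0, "claw": 0}, {"x": 9.9, "y": 0, "z": -0.6, "wx": 0, "wy": 0, "wz": 0, "claw": 0}])

```text
clock: 3.75
position: [0.5762, -0.1452, 0.042]
tool_rot: [-3.141, -0.002, -0.267]
force: [-0.3, -0.6, 0.5]
grip_width: -0.0001
```

```bash
python3 -c "
from h import *
go('B',.038)"
```

```text
t 3.75 pos [ 0.5762 -0.1452  0.042 ] F [-0.31 -0.63  0.49] inc cm [ 0.1  -0.03  0.4 ] rot deg [-0.05 -0.11 -0.  ]
```

jog_arm(increments=[{"x": 0.1, "y": 0, "z": 0.3, "wx": 0, "wy": 0, "wz": 0, "claw": 0}, {"x": 0.1, "y": 0, "z": 0.5, "wx": 0, "wy": 0, "wz": 0, "claw": 0}, {"x": 0.1, "y": 0, "z": 0.65, "wx": 0, "wy": 0, "wz": 0, "claw": 0}, {"x": 0.1, "y": 0, "z": 0.65, "wx": 0, "wy": 0, "wz": 0, "claw": 0}])

```text
clock: 4.25
position: [0.5774, -0.1456, 0.0367]
tool_rot: [-3.141, -0.003, -0.267]
force: [-5.8, 1.1, 20.3]
grip_width: 0.0
```

```bash
python3 -c "
from h import *
go('A',.06)"
```

```text
t 4.25 pos [ 0.5774 -0.1456  0.0367] F [-5.75  1.15 20.31] inc cm [ -0.02 -14.84  -2.32] rot deg [-0.04 -0.16 -0.01]
```

B is firm too (20 N at 36.7 mm). Next is A, lifting over the stirrer, which is 72 mm high.

jog_arm(increments=[{"x": 0, "y": 0, "z": -3.5, "wx": 0, "wy": 0, "wz": 0, "claw": 0}, {"x": 0, "y": 0, "z": -6.5, "wx": 0, "wy": 0, "wz": 0, "claw": 0}, {"x": 0, "y": -3.5, "z": -6.5, "wx": 0, "wy": 0, "wz": 0, "claw": 0}, {"x": 0, "y": -8, "z": -6.5, "wx": 0, "wy": 0, "wz": 0, "claw": 0}, {"x": 0, "y": -12, "z": -6.5, "wx": 0, "wy": 0, "wz": 0, "claw": 0}, {"x": 0, "y": -14.8, "z": -6.5, "wx": 0, "wy": 0, "wz": 0, "claw": 0}, {"x": 0, "y": -14.8, "z": -4, "wx": 0, "wy": 0, "wz": 0, "claw": 0}, {"x": 0, "y": -14.8, "z": -1, "wx": 0, "wy": 0, "wz": 0, "claw": 0}, {"x": 0, "y": -14.8, "z": -0.5, "wx": 0, "wy": 0, "wz": 0, "claw": 0}, {"x": 0, "y": -14.8, "z": -0.5, "wx": 0, "wy": 0, "wz": 0, "claw": 0}])

```text
clock: 5.5
position: [0.6166, -0.0028, 0.0423]
tool_rot: [-3.141, -0.003, -0.267]
force: [-0.4, 0.5, 0.7]
grip_width: -0.0001
```

```bash
python3 -c "
from h import *
go('A',.038)"
```

```text
t 5.5 pos [ 0.6166 -0.0028  0.0423] F [-0.41  0.52  0.74] inc cm [-0.04 -0.03  0.43] rot deg [-0.04 -0.17 -0.01]
```

jog_arm(increments=[{"x": 0, "y": 0, "z": 0.3, "wx": 0, "wy": 0, "wz": 0, "claw": 0}, {"x": 0, "y": 0, "z": 0.5, "wx": 0, "wy": 0, "wz": 0, "claw": 0}, {"x": 0, "y": 0, "z": 0.7, "wx": 0, "wy": 0, "wz": 0, "claw": 0}, {"x": 0, "y": 0, "z": 0.7, "wx": 0, "wy": 0, "wz": 0, "claw": 0}])

```text
clock: 6.0
position: [0.6173, -0.0029, 0.0367]
tool_rot: [-3.141, -0.005, -0.267]
force: [-5.0, -1.0, 19.6]
grip_width: 0.0001
```

```bash
python3 -c "
from h import *
go('C',.06)"
```

```text
t 6.0 pos [ 0.6173 -0.0029  0.0367] F [-5.   -0.98 19.64] inc cm [-10.11  -0.02  -2.38] rot deg [-0.05 -0.27 -0.02]
```

A is firm (19.6 N). Only C is left, and I press it to confirm.

jog_arm(increments=[{"x": 0, "y": 0, "z": -1.5, "wx": 0, "wy": 0, "wz": 0, "claw": 0}, {"x": -0.5, "y": 0, "z": -2.4, "wx": 0, "wy": 0, "wz": 0, "claw": 0}, {"x": -5, "y": 0, "z": -2.4, "wx": 0, "wy": 0, "wz": 0, "claw": 0}, {"x": -10.1, "y": 0, "z": -2.4, "wx": 0, "wy": 0, "wz": 0, "claw": 0}, {"x": -10.1, "y": 0, "z": -1, "wx": 0, "wy": 0, "wz": 0, "claw": 0}, {"x": -10.1, "y": 0, "z": -0.5, "wx": 0, "wy": 0, "wz": 0, "claw": 0}, {"x": -10.1, "y": 0, "z": -0.5, "wx": 0, "wy": 0, "wz": 0, "claw": 0}])

```text
clock: 6.88
position: [0.5205, 0.0236, 0.041]
tool_rot: [-3.141, -0.005, -0.268]
force: [0.3, 1.0, -0.0]
grip_width: 0.0004
```

```bash
python3 -c "
from h import *
go('C',.038)"
```

```text
t 6.875 pos [0.5205 0.0236 0.041 ] F [ 0.32  1.04 -0.03] inc cm [-0.08 -0.02  0.3 ] rot deg [-0.05 -0.26 -0.05]
```

jog_arm(increments=[{"x": -0.1, "y": 0, "z": 0.2, "wx": 0, "wy": 0, "wz": 0, "claw": 0}, {"x": -0.1, "y": 0, "z": 0.4, "wx": 0, "wy": 0, "wz": 0, "claw": 0}, {"x": -0.1, "y": 0, "z": 0.6, "wx": 0, "wy": 0, "wz": 0, "claw": 0}, {"x": -0.1, "y": 0, "z": 0.6, "wx": 0, "wy": 0, "wz": 0, "claw": 0}])

```text
clock: 7.38
position: [0.5196, 0.024, 0.0349]
tool_rot: [-3.141, -0.005, -0.268]
force: [0.1, 2.3, 1.2]
grip_width: -0.0
```

jog_arm(increments=[{"x": 0, "y": 0, "z": 0.2, "wx": 0, "wy": 0, "wz": 0, "claw": 0}, {"x": 0, "y": 0, "z": 0.25, "wx": 0, "wy": 0, "wz": 0, "claw": 0}, {"x": 0, "y": 0, "z": 0.25, "wx": 0, "wy": 0, "wz": 0, "claw": 0}])

```text
clock: 7.75
position: [0.5198, 0.0241, 0.0328]
tool_rot: [-3.14, -0.005, -0.268]
force: [-3.2, 2.1, 13.3]
grip_width: 0.0001
```

```bash
python3 -c "
from h import *
go('pC',.06); go('pC',.045)"
```

```text
t 7.75 pos [0.5198 0.0241 0.0328] F [-3.22  2.05 13.34] inc cm [ 0.02 -5.48 -2.71] rot deg [-0.06 -0.29 -0.04]
t 7.75 pos [0.5198 0.0241 0.0328] F [-3.22  2.05 13.34] inc cm [ 0.01 -5.48 -1.21] rot deg [-0.06 -0.29 -0.04]
```

C dips to 33 mm at low force and then stops, so it is the loose corner. I lift and move over its lever pad.

jog_arm(increments=[{"x": 0, "y": 0, "z": -1.5, "wx": 0, "wy": 0, "wz": 0, "claw": 0}, {"x": 0, "y": 0, "z": -3, "wx": 0, "wy": 0, "wz": 0, "claw": 0}, {"x": 0, "y": -3, "z": -3, "wx": 0, "wy": 0, "wz": 0, "claw": 0}, {"x": 0, "y": -5.5, "z": -3, "wx": 0, "wy": 0, "wz": 0, "claw": 0}, {"x": 0, "y": -5.5, "z": -2, "wx": 0, "wy": 0, "wz": 0, "claw": 0}, {"x": 0, "y": -5.5, "z": -2, "wx": 0, "wy": 0, "wz": 0, "claw": 0}])

```text
clock: 8.5
position: [0.5337, 0.0765, 0.0527]
tool_rot: [-3.141, -0.004, -0.268]
force: [-0.3, -0.4, -0.1]
grip_width: -0.0002
```

```bash
python3 -c "
from h import *
go('pC',.030); f=save('wrist','pics/w2.png');print(proj(f,bot.observe()['position']),proj(f,[*T['pC'],.041]))
f=save('top','pics/t2.png')
g=save('side','pics/s2.png')['pixels'][180:320,180:340,::-1]; cv2.imwrite('pics/s2c.png',cv2.resize(g,None,fx=4,fy=4,interpolation=2))"
```

```text
t 8.5 pos [0.5337 0.0765 0.0527] F [-0.3  -0.43 -0.07] inc cm [ 0.03 -0.06  2.27] rot deg [-0.01 -0.24 -0.05]
[279.03262346 271.0673682 ] [279.22753391 257.86648798]
```

View pics/w2.png

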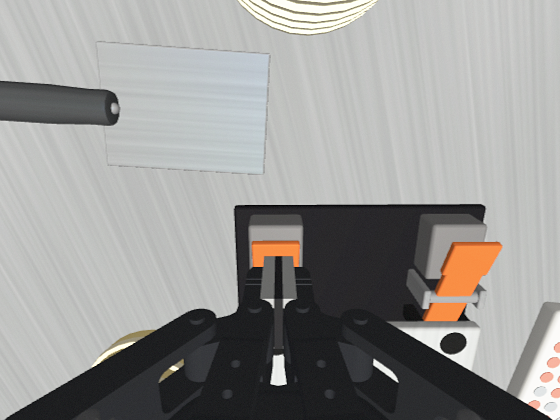

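View pics/s2c.png

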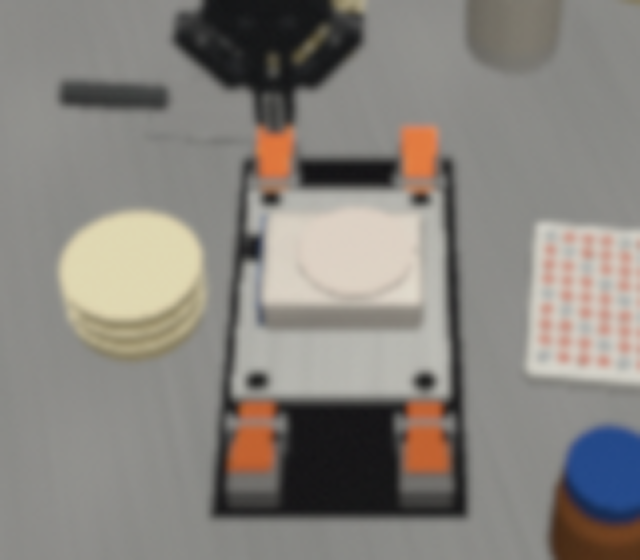

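The fingertips at (279,268) are centred on C's orange pad, whose outer edge is at row 242. I press it down.

jog_arm(increments=[{"x": 0, "y": -0.1, "z": 0.8, "wx": 0, "wy": 0, "wz": 0, "claw": 0}, {"x": 0, "y": -0.1, "z": 1.2, "wx": 0, "wy": 0, "wz": 0, "claw": 0}, {"x": 0, "y": -0.1, "z": 1.5, "wx": 0, "wy": 0, "wz": 0, "claw": 0}, {"x": 0, "y": -0.1, "z": 1.8, "wx": 0, "wy": 0, "wz": 0, "claw": 0}, {"x": 0, "y": -0.1, "z": 2.1, "wx": 0, "wy": 0, "wz": 0, "claw": 0}, {"x": 0, "y": -0.1, "z": 2.3, "wx": 0, "wy": 0, "wz": 0, "claw": 0}, {"x": 0, "y": -0.1, "z": 2.3, "wx": 0, "wy": 0, "wz": 0, "claw": 0}])

```text
clock: 9.52
position: [0.5343, 0.0771, 0.0299]
tool_rot: [-3.141, -0.005, -0.269]
force: [0.3, -0.3, 0.1]
grip_width: -0.0002
```

jog_arm(increments=[{"x": 0, "y": 0, "z": 0.1, "wx": 0, "wy": 0, "wz": 0, "claw": 0}, {"x": 0, "y": 0, "z": 0.15, "wx": 0, "wy": 0, "wz": 0, "claw": 0}, {"x": 0, "y": 0, "z": 0.15, "wx": 0, "wy": 0, "wz": 0, "claw": 0}])

```text
clock: 9.9
position: [0.5345, 0.077, 0.0293]
tool_rot: [-3.142, -0.005, -0.269]
force: [-5.6, 1.2, 22.3]
grip_width: 0.0
```

The lever has bottomed: 22 N at 29.3 mm. I retract and check.

jog_arm(increments=[{"x": 0, "y": 0, "z": -2, "wx": 0, "wy": 0, "wz": 0, "claw": 0}, {"x": 0, "y": 0, "z": -6, "wx": 0, "wy": 0, "wz": 0, "claw": 0}, {"x": 0, "y": 0, "z": -12, "wx": 0, "wy": 0, "wz": 0, "claw": 0}, {"x": 0, "y": 0, "z": -16, "wx": 0, "wy": 0, "wz": 0, "claw": 0}, {"x": 0, "y": 4, "z": -20, "wx": 0, "wy": 0, "wz": 0, "claw": 0}, {"x": 0, "y": 8, "z": -20, "wx": 0, "wy": 0, "wz": 0, "claw": 0}, {"x": 0, "y": 8, "z": -20, "wx": 0, "wy": 0, "wz": 0, "claw": 0}])

```text
clock: 10.78
position: [0.5113, -0.0032, 0.2295]
tool_rot: [3.14, -0.005, -0.273]
force: [-0.2, -0.6, -0.2]
grip_width: -0.0
```

```bash
python3 -c "
from h import *
f=save('wrist','pics/w3.png')
save('top','pics/t3.png')
g=save('side','pics/s3.png')['pixels'][180:320,180:340,::-1]; cv2.imwrite('pics/s3c.png',cv2.resize(g,None,fx=4,fy=4,interpolation=2))"
```

```text
(no output)
```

View pics/w3.png

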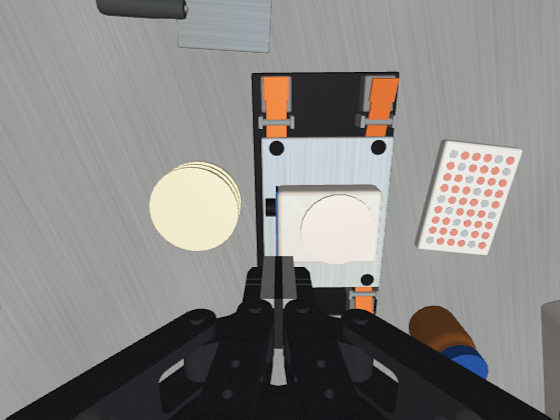

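View pics/s3c.png

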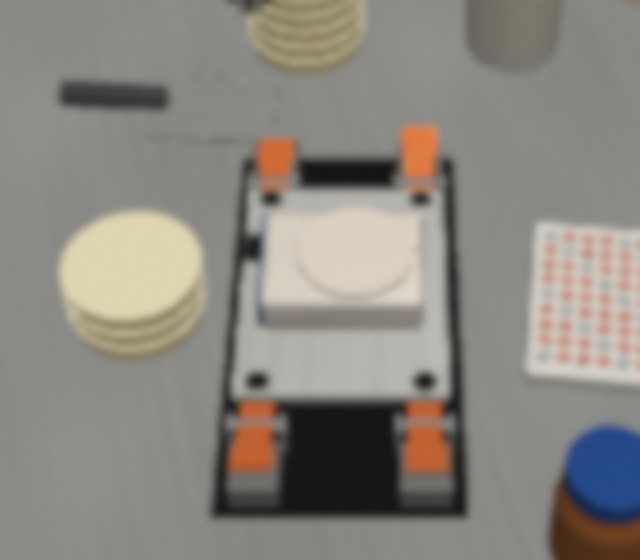

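The wrist view shows lever C flat, with its pad at (276,90) lying in its block. The side view shows its outer edge lower than A's, and the other three levers still up. I compare the bystanders with the first frames, then hand in.

```bash
python3 -c "
from h import *
a=load('pics/side0.npy')['pixels'];b=load('pics/s3.npy')['pixels']
for n,(u0,v0,u1,v1) in dict(low=(193,232,234,270),well=(308,232,350,278),jar=(314,284,350,330),rack=(200,335,315,400),bottle=(294,143,324,198),spat=(192,196,225,212),tall=(238,165,275,198),levA=(278,208,292,230),levB=(278,278,296,305),levD=(234,278,252,305),levC=(240,208,258,230)).items(): print(n,np.abs(a[v0:v1,u0:u1].astype(int)-b[v0:v1,u0:u1]).mean().round(1))
print(bot.observe()['force'], bot.job_done())"
```

```text
low 6.1
well 6.3
jar 3.8
rack 4.8
bottle 4.9
spat 4.4
tall 18.8
levA 4.8
levB 3.6
levD 3.7
levC 7.7
the job is handed in; nothing more can be done
[-0.6992084 -0.4085697  0.2333282] None
```

I found the loose corner and pressed only its shim lever flat. I then raised the arm clear and handed the job in at about 11 s. I called it corner C; it is corner_1 (-x, +y) if the plate's +x points away from the robot.

**Pressing the corners**, with the fingers closed:

| Corner | Force measured | Fingertip height then | Result |
|---|---|---|---|
| corner_4 (D) | 49 N | 36.0 mm | firm |
| corner_3 (A) | 20 N | 36.7 mm | firm |
| corner_2 (B) | 20 N | 36.7 mm | firm |
| corner_1 (C) | 1 N, then 13 N at its stop | 34.9 mm, then 32.8 mm | gives about 5 mm |

I pressed them in the order D, B, A, C. The corner letters in the table follow the same +x assumption, and the labels swap end for end if the plate is turned round: A is (+x, +y), B (+x, -y), C (-x, +y) and D (-x, -y).

Correction to the two middle rows: B is corner_4 and D is corner_2. So D (corner_2) read 49 N, B (corner_4) 20 N and A (corner_3) 20 N.

**Lever:** I pressed shim_1 until it stopped at 29.3 mm with 22 N. The pictures afterwards show it flat and the other three levers still up.

**Bystanders:** The side view matched the first frame for everything except the area of the tall dish stack. That difference (18.8 against about 5) most likely comes from the gripper showing at its edge, because the arm was never low near the stack. I did not check that stack separately. I also did not press corner_1 again after shimming it.

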